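Blow out a sample cup and nest it on the clean stack

ROBOT

A 6-joint arm with a two-finger parallel gripper is mounted at the origin on the work surface; the furniture and walls round the work are solid. World frame = base frame: x ahead of the robot, y to its left, z up, the work surface at z = 0. Lengths are in mm, angles in rad, forces in N, time in s.
With the tool pointing down it reaches from about 375 to 900 mm from the base axis. Payload 3.1 kg.
Tool frame: the origin (TCP) lies on the mounting face of the last link; the fingertips stand 173 mm ahead of it and the grasp point (between the pads) lies 155 mm ahead of it (ctrl.hold_point_z is the distance from the TCP to the grasp point, in mm); z points along the fingers, y is the line along which they close (so a half turn about z gives the same grasp; the last joint's range is limited). The gripper opens to 85 mm and grips with 20 to 120 N. Pads are 22 mm wide; open, the fingers measure 114 mm over their backs; the gripper's body (76 mm by 85 mm) begins 54 mm behind the grasp point. The pads swing forward as they close: fully open they stand 13 mm farther back than shut.
Start: joints at [-1.306, 0.527, 1.433, -0, 1.181, -0.178], TCP at [267.813, -564.69, 404.71] pointing down, gripper open.
Joint ranges: [-3.08, 3.08], [-0.75, 2.2], [0.22, 2.44], [-1.43, 4.57], [0, 2.65], [-2.85, 2.85]. Speed limits (rad/s): [2.79, 2.79, 3.14, 3.14, 3.14, 3.14].

INTERFACE

Orientations are given as a unit quaternion [x, y, z, w].
In Python, from cell import status, read_camera, camera_params, close_job, ctrl gives the robot as it stands.
- The arm moves only by the tool jog_arm, never from a script. Its argument "steps" is a list that holds one entry, the list of rows, each a list of 7 numbers: the shift along the tool's x, y, z in units of 3 cm (1.0 is 3 cm), then the turn, a rotation vector about the tool's x, y, z in units of 0.5 rad (1.0 is 0.5 rad), then the finger opening in mm, from 0 to 85.4. In form: [[[tx, ty, tz, ax, ay, az, hand], ...]]. A call has 1 to 12 rows; each row shifts and turns the commanded pose from where the row before left it, along the tool's axes as they then stand; what a row does not reach is not made up. A row lasts 1/10 s, in which the tool goes at most 50 mm and 8.59 degrees, less where a joint would pass 70% of its speed; a pose out of reach is approached as far as the arm can. A call with a number of a shift or a turn outside -1 to 1 is refused whole. A call with a gripper value outside its range is refused whole. The fingers move at their own pace and stop on an object; "grip_force" is the grip in N (left out, the last holds). Time passes only in rows, so rows that do not move let the fingers close. It gives the time, the measured TCP pose, the force, the opening and the grip force at its end, in the units of the state.
- status.read_state(): the state, without advancing time (a new reading comes with each control period).
- read_camera(name): name is "scene" or "side" or "wrist"; returns the picture (384x512x3 uint8, red, green, blue); there is no depth.
- camera_params(name): a dict with "K" (3x3 intrinsics, pixels), "position" and "attitude" of the camera in the world; the wrist camera has in their place "hand_eye" (4x4, takes a point from camera to tool coordinates, whose origin is the TCP and whose axes are the flange's). Camera axes: x right, y up, looking along -z (the intrinsics and any distortion apply to the point x, -y, -z); pixel columns grow to the right and rows downward; lengths in mm; the calibration is good to about 2 mm. A picture is of the moment at which its call begins: read the wrist's pose just before it. camera_params takes no time and is no camera call.
- close_job(): hands the job in; it is judged then, once.
The state is a dict: "t": time; "joint_pos": joint angles; "qvel": joint speeds; "effort": joint torques, N m; "tcp_pos": TCP position; "eef_rot": TCP orientation; "contact_force": force on the tool from outside, world axes, zero at the start; "ft_torque": the same for the moment, N m; "width": opening from 0.0 (shut) to 1.0 (fully open); "grasp_force": force on a finger pad.
Only numpy, scipy, OpenCV 4.12 (cv2) and the standard library are available. Lean on these libraries where they do the work, as an engineer would, in place of code of your own. Each camera call takes 0.05 s, during which the arm holds its last target. There are 200 camera calls.

TASK

Blow the dust out of the single sample cup and put it away with the clean ones. Press it mouth down on the star of the air blow-off stand with about 12 N (never more than 20 N: the cup is thin), so that the valve opens, and keep it pressed for three seconds. Then nest it, still mouth down, over the two stacked cups, lowering it softly until it rests fully home before you let go: do not drop it or push it on, and leave the stack standing.

Things in the scene. Friction and masses are not known exactly. Their poses are not given: they have to be found in the camera images.
- single_cup: The cup to blow out, alone and mouth down on the worktop: thin plain aluminium stacking cup, about 80 g, 85 mm high. Mouth 70 mm outside (wall 1.5 mm, rolled rim 72), tapering evenly to 51.6 mm at a shoulder 61 mm above the rim; above that a closed foot. Origin at the centre of the mouth rim, z axis towards the foot (up).
- cup_foot (a point): Middle of the end face of single_cup's foot, its highest point, 85 mm above the mouth rim. The foot is a straight round boss of 45 mm diameter and 24 mm height: the best place to grip, from above at any yaw.
- stack_low: The lower of the two clean cups: same cup and same frame as single_cup, standing mouth down on the worktop. Cups and stand are found on either side of the big blue water bath: it stands diagonally (its near sides run along the horizontal directions (0.72, 0.70) and (0.70, -0.72)), 240 mm high, its lid's knob 300 mm; keep the gripper off its rim and carry the cup well over it.
- stack_top: The upper clean cup, nested over stack_low: same cup, same frame. Nested cups rest shoulder on foot with their origins 24 mm apart and 1 to 1.5 mm of play at the sides; the wide mouth gives 10 mm of lead-in over a foot. The seat is hard: once they touch, force climbs some 30 N per mm, and over 25 N dents a cup, so take the last millimetres at a few mm/s.
- blower: Air blow-off stand, fixed to the worktop: round grey base of 106 mm diameter with a short column and a brass air inlet at its +x side; a threaded stem on the column carries a black star. Origin at the centre of the base's underside, z up. The valve is open while a cup presses on the star with 8 N or more.
- column_top (a point): Top of the stand's fixed column, 42 mm above the worktop, on its axis. Over it stands the sprung six-armed star, 108 mm across. Its height is set on the thread and NOT reported: the flat arms' tops stand 66 to 84 mm above the worktop, so feel for them. It yields from 2 N, then 1 mm per 5 N (6 mm at most).
- column_side (a point): A point on the stand's column, 30 mm above the worktop on its axis. The star above: a cup's rim rests on the six flat arms between the nozzle in the middle (15 mm higher than the arms, 11 mm thick, goes inside the cup) and the arm tips, which stand 5 mm higher than the arms as guides 45 mm from the axis.
Mind the look-alikes: they are no part of the job. Leave any purple look-alike of the stack_top alone.

How it is judged (in metres and radians):
On the way:
1. the single cup is pressed upright on the star with at least 8 N, for 2.5 s (contact force between single_cup and blower above 8 N and horizontal distance between single_cup and blower below 0.015 m and height (world z) of single_cup above 0.055 m and angle between single_cup's own z axis and vertical below 0.12 rad), for 2.5 s.
At the end, for the whole second after the job is handed in: The single cup sits fully home over the upper clean cup (24 mm above it, within 3 mm, and within 5 mm sideways), mouth down and upright to about 5 degrees, at rest and released; the two clean cups are still nested and standing on the worktop (z of single_cup in the frame of stack_top between 0.021 and 0.027 m and horizontal distance between single_cup and stack_top below 0.005 m and z of stack_top in the frame of stack_low between 0.021 and 0.027 m and horizontal distance between stack_top and stack_low below 0.005 m and angle between stack_low's own z axis and vertical below 0.06 rad and angle between single_cup's own z axis and vertical below 0.08 rad and height (world z) of stack_low below 0.006 m and linear speed of single_cup below 0.02 m/s); the robot touches nothing.
It fails at once if the cup is pressed on the blow-off stand with more than 20 N (contact force between single_cup and blower above 20 N).
It fails at once if the cup is pushed onto the stack with more than 25 N (contact force between single_cup and stack_top above 25 N or contact force between single_cup and stack_low above 25 N).
It fails at once if the cup is dropped: it falls free of the fingers faster than 0.35 m/s (6 mm of fall) (contact force between the fingers and single_cup below 0.05 N and linear speed of single_cup above 0.35 m/s).
It fails at once if the clean stack is knocked over (angle between stack_low's own z axis and vertical above 0.5 rad).
It also fails if it takes over 69 s, if anything falls off the work surface, if the arm or the gripper's body presses on something with over 40 N, if the wrist force passes 120 N, or if a joint passes its speed limit or range.

## Working session

There is one attempt and no reset: what is moved stays moved. The work goes in short steps, Python scripts to look and compute and a tool call to move; the robot and the scene stay as the last step left them, time stands still between calls to the robot, and variables do not carry over. Pictures are saved under pics/ and viewed, at most 10 in all, crops included, and the job is handed in when it is done.

Besides the shell and the picture viewer there is one more tool, called after "Call:" as name(argument=value, ...) on one line, values as JSON. jog_arm: Moves the arm, as the interface text tells. Its arguments: {"type":"object","properties":{"steps":{"type":"array"},"grip_force":{"type":"number"}},"required":["steps"]}

```bash
mkdir -p pics
cat > h.py <<'E'
import numpy as np, cv2
from cell import status, read_camera, camera_params, close_job, ctrl
from scipy.spatial.transform import Rotation as R
def cam(name, st=None):
    p=camera_params(name); K=np.array(p["K"])
    if "hand_eye" in p:
        H=np.array(p["hand_eye"]); T=np.eye(4); T[:3,:3]=R.from_quat(st["eef_rot"]).as_matrix(); T[:3,3]=st["tcp_pos"]
        M=T@H; return K,M[:3,:3],M[:3,3]
    a=np.array(p["attitude"]); Rm=R.from_quat(a).as_matrix() if a.size==4 else a
    return K,Rm,np.array(p["position"])
def ray(c,u,v):
    K,Rm,p=c; d=np.linalg.inv(K)@[u,v,1]; return p,Rm@(d*[1,-1,-1])
def onz(c,u,v,z):
    p,d=ray(c,u,v); return p+d*(z-p[2])/d[2]
def proj(c,X):
    K,Rm,p=c; q=(Rm.T@(np.array(X)-p))*[1,-1,-1]; q=K@q; return q[:2]/q[2]
def save(im,n): cv2.imwrite("pics/"+n,im[:,:,::-1])
E
python3 - <<'E'
from h import *
for n in("scene","side"):
    p=camera_params(n); print({k:np.round(v,3).tolist() for k,v in p.items() if not isinstance(v,str)})
    save(read_camera(n),n+"0.png")
st=status.read_state(); print(st); save(read_camera("wrist"),"wrist0.png"); print(camera_params("wrist"))
a=[cv2.imread(f"pics/{n}0.png") for n in("scene","side")]
E
```

```text
{'K': [[368.84, 0.0, 258.666], [0.0, 368.84, 193.854], [0.0, 0.0, 1.0]], 'position': [-599.633, -689.956, 824.982], 'attitude': [0.432, -0.241, -0.418, 0.762]}
{'K': [[478.828, 0.0, 251.022], [0.0, 478.828, 188.572], [0.0, 0.0, 1.0]], 'position': [-942.558, -130.514, 904.538], 'attitude': [0.361, -0.338, -0.59, 0.638]}
{'t': 0.1, 'joint_pos': array([-1.30653747e+00,  5.28353433e-01,  1.43381076e+00,  1.85443220e-05,
        1.18136516e+00, -1.78497705e-01]), 'qvel': array([-4.97650326e-04,  9.92096884e-05, -1.68366260e-03, -4.50232535e-04,
       -8.09339104e-04, -9.45448359e-04]), 'effort': array([-1.64204089e-04, -4.43304706e+01, -1.78587949e+01, -1.89303373e-04,
        3.93427021e-03, -2.83220129e-05]), 'tcp_pos': array([ 267.71468044, -564.40519485,  403.83163702]), 'eef_rot': array([ 9.75596058e-01,  2.19570933e-01, -3.29441845e-05, -9.67830110e-04]), 'contact_force': array([-0.24530997, -0.67920729, -0.87737476]), 'ft_torque': array([ 0.00990568, -0.02189606, -0.03144756]), 'grasp_force': 0.0, 'width': 0.9993662488880088}
{'K': array([[309.08847678,   0.        , 255.45151723],
       [  0.        , 309.08847678, 192.60992333],
       [  0.        ,   0.        ,   1.        ]]), 'hand_eye': array([[-2.94114727e-04,  9.45109828e-01,  3.26752699e-01,
         8.44171075e+01],
       [ 9.99999957e-01,  2.71761283e-04,  1.14063189e-04,
        -5.28847111e-01],
       [ 1.90035079e-05,  3.26752719e-01, -9.45109867e-01,
         3.02763312e+01],
       [ 0.00000000e+00,  0.00000000e+00,  0.00000000e+00,
         1.00000000e+00]])}
```

View pics/scene0.png

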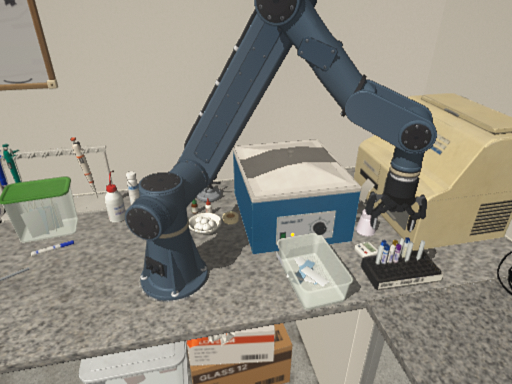

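View pics/side0.png

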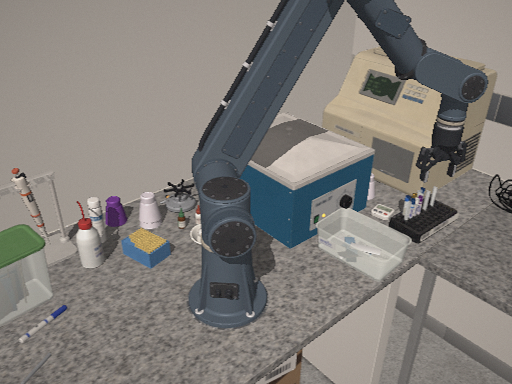

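The scene view shows the single cup behind the gripper, near (365,220). The side view shows the stack at (149,210), the purple look-alike at (116,210), the star stand at (180,195), and the single cup at (371,187). I'll take closer crops.

Run:
```python
from h import *
s=cv2.imread("pics/scene0.png");d=cv2.imread("pics/side0.png");w=cv2.imread("pics/wrist0.png")
r=lambda im,x,y,W,H,f:cv2.resize(im[y:y+H,x:x+W],None,fx=f,fy=f,interpolation=cv2.INTER_CUBIC)
o=np.zeros((600,800,3),np.uint8)
o[:300,:400]=r(w,0,0,512,384,.79)[:300,:400]
o[:300,400:]=r(s,340,190,80,60,5)
o[300:,:640]=r(d,80,180,160,75,4)
o[300:540,640:]=r(d,350,165,40,60,4)
cv2.imwrite("pics/c1.png",o)
```

```text
(no output)
```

View pics/c1.png

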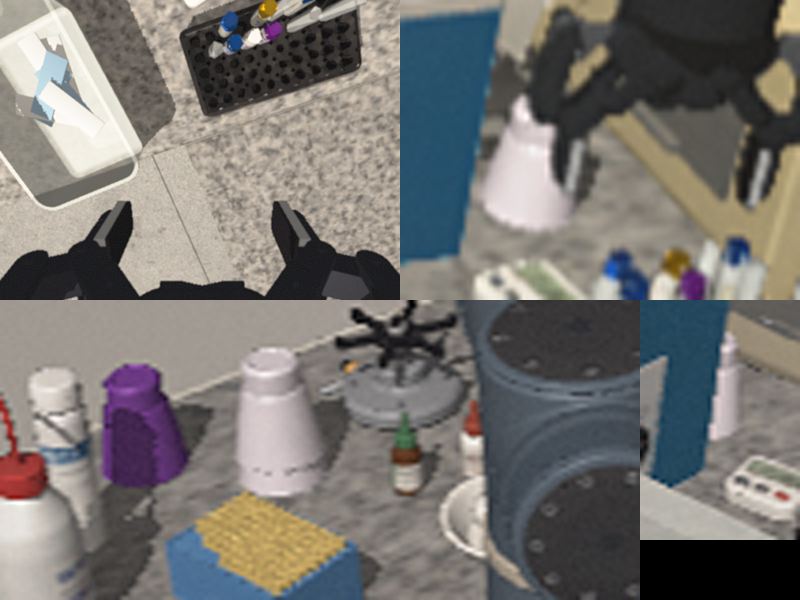

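Run:
```python
from h import *
sc,sd=cam("scene"),cam("side")
f=lambda c,u,v,z:np.round(onz(c,u,v,z)[:2])
print("stack foot",f(sd,147.3,180+57/4,109))
print("single base front",f(sc,365.8,235.6,0),"foot",f(sc,368.5,211.5,85), "side right edge base", f(sd,350+97/4,165+130/4,0))
print("blower base",f(sd,80+403/4,180+92/4,8),"star",f(sd,80+397/4,180+40/4,75))
c=cam("scene"); 
for x,y in [(430,-490),(430,-470),(450,-480)]: print(x,y,proj(sc,[x,y,0]),proj(sc,[x,y,85]),proj(sd,[x,y,85]))
```

```text
stack foot [330. 293.]
single base front [ 536. -446.] foot [ 566. -432.] side right edge base [ 551. -466.]
blower base [444. 216.] star [421. 211.]
430 -490 [368.44763742 255.68599177] [372.52276948 235.79010541] [390.46966811 195.2022351 ]
430 -470 [362.7572636  253.63146013] [366.60087261 233.81077843] [384.29350612 194.93347804]
450 -480 [367.45187236 251.49480388] [371.42912664 231.75922078] [386.36670241 191.93461987]
```

Call:
jog_arm(steps=[[[0, 0, -1, 0, 0, 0, 85], [0, 0, -1, 0, 0, 0, 85], [0.5, 0, -1, 0, 0, 0, 85], [1, 0, -0.5, 0, 0, 0, 85], [1, 0, 0, 0, 0, 0, 85], [1, 0, 0, 0, 0, 0, 85], [1, 0, 0, 0, 0, 0, 85], [1, 0, 0, 0, 0, 0, 85], [0.5, 0, 0, 0, 0, 0, 85], [0, 0, 0, 0, 0, 0, 85]]])

```text
t: 1.15
tcp_pos: [431.9, -486.5, 509.3]
eef_rot: [0.975, 0.221, -0.0, -0.0]
contact_force: [-0.9, 0.2, 0.1]
width: 0.992
grasp_force: 0.0
```

Run:
```python
from h import *
st=status.read_state(); w=read_camera("wrist"); d=read_camera("side"); print(st["t"],st["tcp_pos"],st["eef_rot"])
np.save("w1.npy",w); np.save("st1.npy",np.r_[st["tcp_pos"],st["eef_rot"]])
o=np.zeros((384,768,3),np.uint8); o[:,:512]=w; o[:,512:]=d[:,256:]; save(o,"w1.png")
```

```text
1.15 [ 431.85525796 -486.54662871  509.28440411] [ 9.75267569e-01  2.21027240e-01 -1.00911836e-04 -3.43311472e-04]
```

View pics/w1.png

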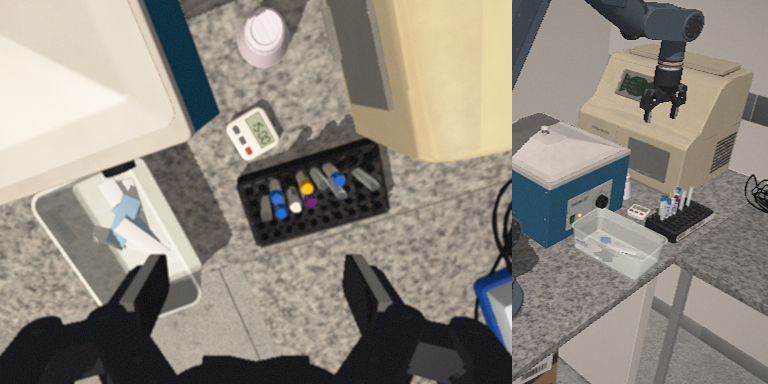

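```bash
cat >> h.py <<'E'
def S(n):
    a=np.load(n); return dict(tcp_pos=a[:3],eef_rot=a[3:])
E
python3 - <<'E'
from h import *
c=cam("wrist",S("st1.npy"))
for n,u,v,z in [("foot",266,28,85),("rim",263,42,0),("bath a",145,0,240),("bath b",192,128,240),("bath corner base",218,112,30),("an low a",332,20,0),("an low b",356,135,0),("an low b z100",356,135,100),("an face top",388,105,150),("an face top",366,0,150)]:
    print(n,np.round(onz(c,u,v,z)))
E
```

```text
foot [ 569. -433.   85.]
rim [ 565. -434.    0.]
bath a [ 525. -359.  240.]
bath b [ 459. -419.  240.]
bath corner base [ 453. -417.   30.]
an low a [ 630. -507.    0.]
an low b [ 510. -620.    0.]
an low b z100 [ 509. -584.  100.]
an face top [ 549. -580.  150.]
an face top [ 620. -510.  150.]
```

The wrist view shows the single cup's foot at (266,28), between the bath rim and the analyser. The gap is about 183 mm, which leaves enough room. I'll move above the cup and look again.

Call:
jog_arm(steps=[[[1, 0.1, 0, 0, 0, 0, 85], [1, 0.1, 0, 0, 0, 0, 85], [1, 0.1, 0, 0, 0, 0, 85], [1, 0.06, 0, 0, 0, 0, 85], [0.9, 0, 0, 0, 0, 0, 85], [0, 0, 1, 0, 0, 0, 85], [0, 0, 1, 0, 0, 0, 85], [0, 0, 1, 0, 0, 0, 85], [0, 0, 0.5, 0, 0, 0, 85], [0, 0, 0, 0, 0, 0, 85]]])

```text
t: 2.25
tcp_pos: [566.5, -435.1, 401.7]
eef_rot: [0.976, 0.219, -0.002, -0.003]
contact_force: [0.1, -0.2, 0.4]
width: 0.992
grasp_force: 0.0
```

Run:
```python
from h import *
st=status.read_state(); w=read_camera("wrist"); print(st["t"],st["tcp_pos"],st["eef_rot"])
np.save("w2.npy",w); np.save("st2.npy",np.r_[st["tcp_pos"],st["eef_rot"]])
save(w,"w2.png"); print(proj(cam("wrist",st),[569,-433,85]))
```

```text
2.25 [ 566.45359377 -435.07956297  401.69136751] [ 0.97578158  0.21872535 -0.00176047 -0.00253754]
[257.09253705 174.38245506]
```

View pics/w2.png

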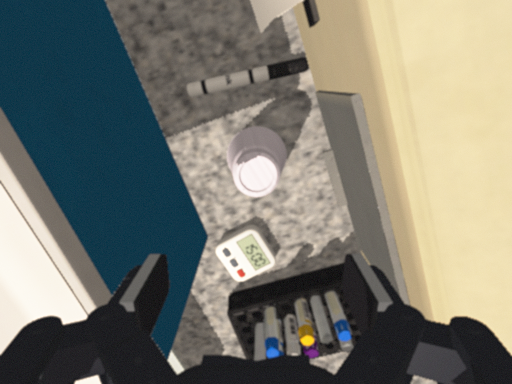

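The foot is at (256,174), as predicted, so I'm descending.

Call:
jog_arm(steps=[[[0, 0, 1, 0, 0, 0, 85], [0, 0, 1, 0, 0, 0, 85], [0, 0, 1, 0, 0, 0, 85], [0, 0, 0.8, 0, 0, 0, 85], [0, 0, 0.4, 0, 0, 0, 85], [0, 0, 0, 0, 0, 0, 85], [0, 0, 0, 0, 0, 0, 85], [0, 0, 0, 0, 0, 0, 85]]])

```text
t: 3.1
tcp_pos: [568.1, -434.6, 280.3]
eef_rot: [0.976, 0.22, 0.0, 0.001]
contact_force: [-1.1, 1.8, -0.8]
width: 0.986
grasp_force: 0.0
```

Run:
```python
from h import *
st=status.read_state(); w=read_camera("wrist"); print(st["t"],st["tcp_pos"],st["eef_rot"],proj(cam("wrist",st),[568.7,-433,85]))
m=(w.min(2)>185).astype(np.uint8)
n,l,s,c=cv2.connectedComponentsWithStats(m)
for i in range(1,n):
    if s[i,4]>150: print(s[i],c[i],onz(cam("wrist",st),*c[i],85))
```

```text
3.1 [ 568.07123122 -434.58510162  280.34043045] [9.75595916e-01 2.19572316e-01 3.73177072e-04 6.83699046e-04] [253.93180002 234.36302075]
[314  61  30  35 634] [328.79495268  80.49842271] [ 662.35082941 -430.39810067   85.        ]
[330  97  19  20 200] [340.12  105.555] [ 654.28407303 -441.71917581   85.        ]
[213 109  63  41 688] [239.58284884 129.34738372] [ 621.08391371 -399.91069611   85.        ]
[  124   119   248   204 21036] [260.29064461 223.15074159] [ 576.87381448 -433.2570483    85.        ]
[ 168  291  145   82 4884] [230.08640459 327.498362  ] [ 499.73969096 -447.99724545   85.        ]
```

Call:
jog_arm(steps=[[[0.04, -0.04, 0.5, 0, 0, 0, 85], [0, 0, 0.5, 0, 0, 0, 85], [0, 0, 0.5, 0, 0, 0, 85], [0, 0, 0, 0, 0, 0, 85], [0, 0, 0, 0, 0, 0, 38], [0, 0, 0, 0, 0, 0, 38], [0, 0, 0, 0, 0, 0, 38], [0, 0, 0, 0, 0, 0, 38], [0, 0, 0, 0, 0, 0, 38], [0, 0, 0, 0, 0, 0, 38], [0, 0, 0, 0, 0, 0, 38]]], grip_force=60)

```text
t: 4.25
tcp_pos: [568.8, -433.1, 234.8]
eef_rot: [0.976, 0.22, 0.001, 0.001]
contact_force: [-0.6, -0.5, 4.6]
width: 0.512
grasp_force: 61.1
```

Call:
jog_arm(steps=[[[0, 0, -0.3, 0, 0, 0, 38], [0, 0, -0.7, 0, 0, 0, 38], [0, 0, -1, 0, 0, 0, 38], [0, 0, -1, 0, 0, 0, 38], [0, 0, -1, 0, 0, 0, 38], [0, 0, -1, 0, 0, 0, 38], [0, 0, -1, 0, 0, 0, 38], [0, 0, -1, 0, 0, 0, 38], [0, 0, -1, 0, 0, 0, 38], [0, 0, -1, 0, 0, 0, 38], [0, 0, -1, 0, 0, 0, 38], [0, 0, -1, 0, 0, 0, 38]]])

```text
t: 5.45
tcp_pos: [568.1, -432.4, 564.2]
eef_rot: [0.976, 0.22, -0.001, -0.001]
contact_force: [0.6, -0.0, -1.2]
width: 0.504
grasp_force: 61.0
```

Call:
jog_arm(steps=[[[0, -0.4, -1, 0, 0, 0, 38], [0.08, -0.8, -0.2, 0, 0, 0, 38], [0.08, -1, 0, 0, 0, 0, 38], [0.08, -1, 0, 0, 0, 0, 38], [0.08, -1, 0, 0, 0, 0, 38], [0.08, -1, 0, 0, 0, 0, 38], [0.08, -1, 0, 0, 0, 0, 38], [0.08, -1, 0, 0, 0, 0, 38], [0.08, -1, 0, 0, 0, 0, 38], [0.08, -1, 0, 0, 0, 0, 38], [0.08, -1, 0, 0, 0, 0, 38], [0.08, -1, 0, 0, 0, 0, 38]]])

```text
t: 6.65
tcp_pos: [447.3, -116.5, 599.2]
eef_rot: [0.976, 0.219, -0.001, -0.001]
contact_force: [0.6, 0.2, -0.0]
width: 0.504
grasp_force: 61.1
```

Call:
jog_arm(steps=[[[0.08, -1, 0, 0, 0, 0, 38], [0.08, -1, 0, 0, 0, 0, 38], [0.08, -1, 0, 0, 0, 0, 38], [0.08, -1, 0, 0, 0, 0, 38], [0.08, -1, 0, 0, 0, 0, 38], [0.08, -1, 0, 0, 0, 0, 38], [0.08, -1, 0, 0, 0, 0, 38], [0.08, -1, 0, 0, 0, 0, 38], [0.08, -1, 0, 0, 0, 0, 38], [0.08, -0.8, 0, 0, 0, 0, 38], [0, -0.4, 0, 0, 0, 0, 38], [0, 0, 0, 0, 0, 0, 38]]])

```text
t: 7.85
tcp_pos: [337.6, 169.9, 599.4]
eef_rot: [0.975, 0.221, -0.001, -0.0]
contact_force: [0.8, -0.4, -1.2]
width: 0.508
grasp_force: 61.2
```

Run:
```python
from h import *
st=status.read_state(); w=read_camera("wrist"); print(st["t"],st["tcp_pos"],st["eef_rot"],st["width"])
np.save("st3.npy",np.r_[st["tcp_pos"],st["eef_rot"]])
save(w,"w3.png"); c=cam("wrist",st); print(proj(c,[430,214,75]),proj(c,[330,293,109]))
```

```text
7.85 [337.6474789  169.85742425 599.39844425] [ 9.75255646e-01  2.21078463e-01 -8.30553304e-04 -2.20461437e-04] 0.5084618545544378
[256.08632616  72.4456109 ] [177.0190363  113.17826189]
```

View pics/w3.png

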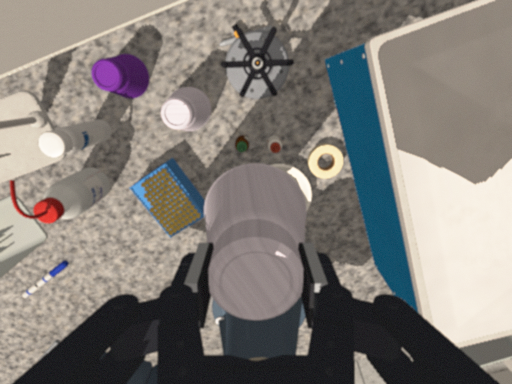

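The wrist view shows the star centre at (257,63) and the stack's foot at (178,114). The purple cup is to the left and the held cup is gripped straight. I'll go lower to refine both positions.

Call:
jog_arm(steps=[[[0, 0, 1, 0, 0, 0, 38], [0, 0, 1, 0, 0, 0, 38], [0, 0, 1, 0, 0, 0, 38], [0, 0, 1, 0, 0, 0, 38], [0, 0, 0.5, 0, 0, 0, 38], [0, 0, 0, 0, 0, 0, 38], [0, 0, 0, 0, 0, 0, 38], [0, 0, 0, 0, 0, 0, 38]]])

```text
t: 8.7
tcp_pos: [339.6, 168.7, 465.7]
eef_rot: [0.976, 0.219, 0.001, 0.0]
contact_force: [0.7, 0.7, -0.5]
width: 0.508
grasp_force: 61.1
```

Run:
```python
from h import *
st=status.read_state(); w=read_camera("wrist"); print(st["t"],st["tcp_pos"],st["eef_rot"],st["contact_force"])
np.save("w4.npy",w);np.save("st4.npy",np.r_[st["tcp_pos"],st["eef_rot"]])
c=cam("wrist",st); a=proj(c,[430,214,80]);b=proj(c,[330,293,109]);print(a,b)
def crop(p): 
    x,y=int(p[0])-60,max(int(p[1])-60,0); print("crop",x,y); return cv2.resize(w[y:y+120,max(x,0):max(x,0)+120],(400,400),interpolation=cv2.INTER_CUBIC)
save(np.hstack([crop(a),crop(b)]),"w4.png")
```

```text
8.7 [339.62584685 168.6829395  465.74688769] [9.75662813e-01 2.19272914e-01 1.20216829e-03 1.36663901e-04] [ 0.67979044  0.70337423 -0.52934382]
[253.52103581  70.16536113] [143.85286898 127.17753025]
crop 193 10
crop 83 67
```

View pics/w4.png

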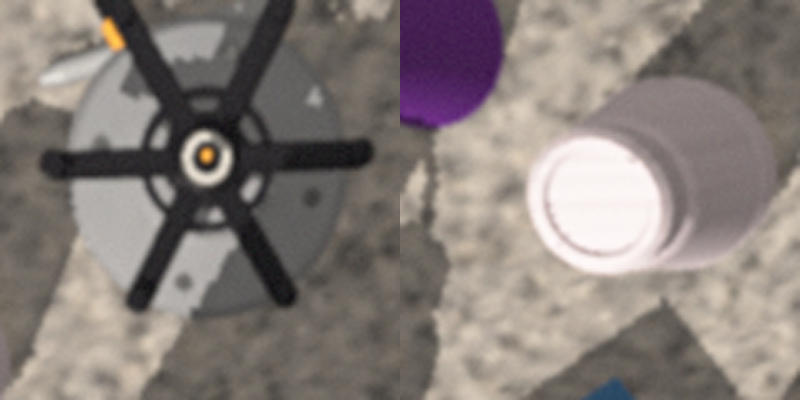

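The left crop shows the nozzle at (255.1,56.8). The right crop shows the stack's foot face at (143.3,126.1).

Run:
```python
from h import *
c=cam("wrist",S("st4.npy"));q=lambda u,v,z:np.round(onz(c,u,v,z),1)
for z in (81,90,99): print("nozzle",q(255.1,56.8,z))
A=lambda x,y:(193+x/3.3333,10+y/3.3333)
for z in (71,80,89):
    a,b=onz(c,*A(42,163),z),onz(c,*A(372,151),z); print("tips",z,np.linalg.norm(a-b),(a+b)/2)
print("base",q(*A(207.5,168),15)); print("stack",q(143.3,126.1,109))
w=np.load("w4.npy")
B=lambda x,y:(83+(x-400)/3.3333,67+y/3.3333)
print("stack width",np.linalg.norm(onz(c,*B(528,200),109)-onz(c,*B(668,200),109)))
f=onz(c,*B(601,197),109);print(f)
# stack low rim outline check
for z in(0,24): print(proj(c,[f[0],f[1],z]))
```

```text
nozzle [442.5 218.1  81. ]
nozzle [441.9 217.7  90. ]
nozzle [441.2 217.4  99. ]
tips 71 107.40048319671061 [442.98162314 218.36316966  71.        ]
tips 80 104.74981368902925 [442.31010832 218.04046936  80.        ]
tips 89 102.09914418134792 [441.63859351 217.71776906  89.        ]
base [443.8 218.5  15. ]
stack [330.8 293.9 109. ]
stack width 43.718893982101676
[330.80791783 293.87440473 109.        ]
[170.46918075 116.49510004]
[165.68371411 118.18700887]
```

Call:
jog_arm(steps=[[[1, 0, 0, 0, 0, 0, 38], [1, 0, 0, 0, 0, 0, 38], [1, 0, 0, 0, 0, 0, 38], [0.8, 0, 0, 0, 0, 0, 38], [0, 0, 1, 0, 0, 0, 38], [0, 0, 1, 0, 0, 0, 38], [0, 0, 1, 0, 0, 0, 38], [0, 0, 1, 0, 0, 0, 38], [0, 0, 0.5, 0, 0, 0, 38], [0, 0, 0, 0, 0, 0, 38], [0, 0, 0, 0, 0, 0, 38], [0, 0, 0, 0, 0, 0, 38]]])

```text
t: 9.95
tcp_pos: [442.7, 218.0, 331.1]
eef_rot: [0.976, 0.22, 0.002, -0.0]
contact_force: [0.3, -0.1, -0.3]
width: 0.503
grasp_force: 61.1
```

Call:
jog_arm(steps=[[[0, 0, 0.1, 0, 0, 0, 38], [0, 0, 0.1, 0, 0, 0, 38], [0, 0, 0.1, 0, 0, 0, 38], [0, 0, 0.1, 0, 0, 0, 38], [0, 0, 0, 0, 0, 0, 38], [0, 0, 0, 0, 0, 0, 38]]])

```text
t: 10.55
tcp_pos: [441.9, 217.8, 317.6]
eef_rot: [0.976, 0.22, -0.0, 0.0]
contact_force: [1.0, -0.1, -1.4]
width: 0.508
grasp_force: 61.1
```

Call:
jog_arm(steps=[[[0, 0, 0.05, 0, 0, 0, 38], [0, 0, 0.04, 0, 0, 0, 38], [0, 0, 0, 0, 0, 0, 38], [0, 0, 0, 0, 0, 0, 38]]])

```text
t: 10.95
tcp_pos: [442.0, 217.8, 315.0]
eef_rot: [0.976, 0.22, -0.0, -0.0]
contact_force: [-0.1, -0.8, -0.5]
width: 0.507
grasp_force: 61.1
```

Call:
jog_arm(steps=[[[0, 0, 0.05, 0, 0, 0, 38], [0, 0, 0.04, 0, 0, 0, 38], [0, 0, 0, 0, 0, 0, 38], [0, 0, 0, 0, 0, 0, 38]]])

```text
t: 11.35
tcp_pos: [441.9, 217.8, 312.2]
eef_rot: [0.976, 0.22, -0.0, 0.0]
contact_force: [-0.1, -0.8, -0.4]
width: 0.503
grasp_force: 61.1
```

Call:
jog_arm(steps=[[[0, 0, 0.05, 0, 0, 0, 38], [0, 0, 0.04, 0, 0, 0, 38], [0, 0, 0, 0, 0, 0, 38], [0, 0, 0, 0, 0, 0, 38]]])

```text
t: 11.75
tcp_pos: [441.9, 217.8, 309.5]
eef_rot: [0.976, 0.22, -0.0, 0.0]
contact_force: [0.4, 0.1, -1.1]
width: 0.506
grasp_force: 61.1
```

Call:
jog_arm(steps=[[[0, 0, 0.05, 0, 0, 0, 38], [0, 0, 0.03, 0, 0, 0, 38], [0, 0, 0, 0, 0, 0, 38], [0, 0, 0, 0, 0, 0, 38]]])

```text
t: 12.15
tcp_pos: [442.0, 217.8, 307.2]
eef_rot: [0.976, 0.22, -0.0, 0.0]
contact_force: [0.4, 0.9, -0.4]
width: 0.511
grasp_force: 61.1
```

Call:
jog_arm(steps=[[[0, 0, 0.05, 0, 0, 0, 38], [0, 0, 0.03, 0, 0, 0, 38], [0, 0, 0, 0, 0, 0, 38], [0, 0, 0, 0, 0, 0, 38]]])

```text
t: 12.55
tcp_pos: [442.1, 217.9, 305.4]
eef_rot: [0.976, 0.22, 0.001, 0.0]
contact_force: [-0.8, 0.3, 5.2]
width: 0.505
grasp_force: 61.4
```

Contact at about 5 N. I'll go down a little further.

Call:
jog_arm(steps=[[[0, 0, 0.02, 0, 0, 0, 38], [0, 0, 0.025, 0, 0, 0, 38], [0, 0, 0, 0, 0, 0, 38], [0, 0, 0, 0, 0, 0, 38]]])

```text
t: 12.95
tcp_pos: [442.2, 217.9, 304.6]
eef_rot: [0.976, 0.22, 0.001, -0.0]
contact_force: [-2.0, 0.1, 8.5]
width: 0.505
grasp_force: 61.8
```

Call:
jog_arm(steps=[[[0, 0, 0.02, 0, 0, 0, 38], [0, 0, 0.02, 0, 0, 0, 38], [0, 0, 0, 0, 0, 0, 38], [0, 0, 0, 0, 0, 0, 38]]])

```text
t: 13.35
tcp_pos: [442.2, 217.9, 303.8]
eef_rot: [0.976, 0.22, 0.001, -0.0]
contact_force: [-2.0, 0.1, 13.1]
width: 0.505
grasp_force: 62.1
```

Call:
jog_arm(steps=[[[0, 0, 0, 0, 0, 0, 38], [0, 0, 0, 0, 0, 0, 38], [0, 0, 0, 0, 0, 0, 38], [0, 0, 0, 0, 0, 0, 38], [0, 0, 0, 0, 0, 0, 38], [0, 0, 0, 0, 0, 0, 38], [0, 0, 0, 0, 0, 0, 38], [0, 0, 0, 0, 0, 0, 38], [0, 0, 0, 0, 0, 0, 38], [0, 0, 0, 0, 0, 0, 38]]])

```text
t: 14.35
tcp_pos: [442.2, 217.9, 303.8]
eef_rot: [0.976, 0.22, 0.001, -0.0]
contact_force: [-1.9, -1.1, 12.7]
width: 0.508
grasp_force: 62.1
```

Call:
jog_arm(steps=[[[0, 0, 0, 0, 0, 0, 38], [0, 0, 0, 0, 0, 0, 38], [0, 0, 0, 0, 0, 0, 38], [0, 0, 0, 0, 0, 0, 38], [0, 0, 0, 0, 0, 0, 38], [0, 0, 0, 0, 0, 0, 38], [0, 0, 0, 0, 0, 0, 38], [0, 0, 0, 0, 0, 0, 38], [0, 0, 0, 0, 0, 0, 38], [0, 0, 0, 0, 0, 0, 38], [0, 0, 0, 0, 0, 0, 38], [0, 0, 0, 0, 0, 0, 38]]])

```text
t: 15.55
tcp_pos: [442.2, 217.9, 303.8]
eef_rot: [0.976, 0.22, 0.001, -0.0]
contact_force: [-1.7, -0.6, 13.3]
width: 0.511
grasp_force: 62.1
```

Call:
jog_arm(steps=[[[0, 0, 0, 0, 0, 0, 38], [0, 0, 0, 0, 0, 0, 38], [0, 0, 0, 0, 0, 0, 38], [0, 0, 0, 0, 0, 0, 38], [0, 0, 0, 0, 0, 0, 38], [0, 0, 0, 0, 0, 0, 38], [0, 0, 0, 0, 0, 0, 38], [0, 0, 0, 0, 0, 0, 38], [0, 0, 0, 0, 0, 0, 38], [0, 0, 0, 0, 0, 0, 38], [0, 0, 0, 0, 0, 0, 38], [0, 0, 0, 0, 0, 0, 38]]])

```text
t: 16.75
tcp_pos: [442.2, 217.9, 303.8]
eef_rot: [0.976, 0.22, 0.001, -0.0]
contact_force: [-2.1, -0.8, 11.9]
width: 0.508
grasp_force: 62.1
```

Call:
jog_arm(steps=[[[0, 0, -0.1, 0, 0, 0, 38], [0, 0, -0.4, 0, 0, 0, 38], [0, 0, -1, 0, 0, 0, 38], [0, 0, -1, 0, 0, 0, 38], [0, 0, -1, 0, 0, 0, 38], [0, 0, -0.5, 0, 0, 0, 38], [-0.5, -0.8, 0, 0, 0, 0, 38], [-0.6, -1, 0, 0, 0, 0, 38], [-0.6, -1, 0, 0, 0, 0, 38], [-0.45, -0.8, 0, 0, 0, 0, 38], [-0.1, -0.28, 0, 0, 0, 0, 38], [0, 0, 0, 0, 0, 0, 38]]])

```text
t: 17.95
tcp_pos: [330.4, 294.6, 422.2]
eef_rot: [0.975, 0.221, 0.0, 0.0]
contact_force: [0.3, -0.4, -1.6]
width: 0.505
grasp_force: 61.3
```

Call:
jog_arm(steps=[[[0, 0, 0, 0, 0, 0, 38], [0, 0, 0, 0, 0, 0, 38], [0, 0, 0, 0, 0, 0, 38]]])

```text
t: 18.25
tcp_pos: [332.0, 293.6, 422.2]
eef_rot: [0.976, 0.219, 0.0, 0.0]
contact_force: [-0.5, -0.2, -0.9]
width: 0.505
grasp_force: 61.3
```

Run:
```python
from h import *
st=status.read_state(); w=read_camera("wrist"); d=read_camera("side"); print(st["t"],st["tcp_pos"],st["eef_rot"],st["contact_force"])
c=cam("wrist",st);p=st["tcp_pos"]
for X in ([*p[:2],p[2]-235],[331,294,109],[331,294,0]): print(proj(c,X),proj(cam("side"),X))
save(np.hstack([cv2.resize(w,(400,300)),cv2.resize(d[110:260,70:270],(400,300),interpolation=cv2.INTER_CUBIC)]),"w5.png")
```

```text
18.25 [332.04628422 293.60875755 422.18813574] [9.75756380e-01 2.18859475e-01 1.22029091e-04 5.46387944e-05] [-0.50715243 -0.16500993 -0.85206129]
[256.17734888 210.69450097] [144.63751431 172.40127076]
[255.14555482 180.1935143 ] [147.0830442  194.08673862]
[255.21277182 155.78151963] [150.5662668  222.28429147]
```

View pics/w5.png

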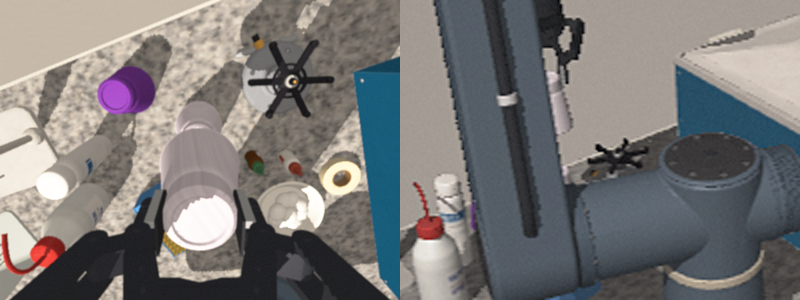

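Call:
jog_arm(steps=[[[-0.02, 0, 1, 0, 0, 0, 38], [0, 0, 1, 0, 0, 0, 38], [0, 0, 0.4, 0, 0, 0, 38], [0, 0, 0.2, 0, 0, 0, 38], [0, 0, 0.2, 0, 0, 0, 38], [0, 0, 0.2, 0, 0, 0, 38], [0, 0, 0, 0, 0, 0, 38], [0, 0, 0, 0, 0, 0, 38]]])

```text
t: 19.15
tcp_pos: [330.7, 293.9, 332.6]
eef_rot: [0.976, 0.22, 0.0, -0.0]
contact_force: [0.9, 0.3, -0.4]
width: 0.507
grasp_force: 61.3
```

Call:
jog_arm(steps=[[[0, 0, 0.15, 0, 0, 0, 38], [0, 0, 0.15, 0, 0, 0, 38], [0, 0, 0.15, 0, 0, 0, 38], [0, 0, 0.15, 0, 0, 0, 38], [0, 0, 0.15, 0, 0, 0, 38], [0, 0, 0, 0, 0, 0, 38], [0, 0, 0, 0, 0, 0, 38]]])

```text
t: 19.85
tcp_pos: [330.5, 293.8, 309.6]
eef_rot: [0.976, 0.22, -0.0, 0.0]
contact_force: [-0.4, 0.4, -1.6]
width: 0.506
grasp_force: 61.3
```

Call:
jog_arm(steps=[[[0, 0, 0.1, 0, 0, 0, 38], [0, 0, 0.1, 0, 0, 0, 38], [0, 0, 0.1, 0, 0, 0, 38], [0, 0, 0.1, 0, 0, 0, 38], [0, 0, 0.08, 0, 0, 0, 38], [0, 0, 0, 0, 0, 0, 38], [0, 0, 0, 0, 0, 0, 38]]])

```text
t: 20.55
tcp_pos: [330.5, 293.8, 295.3]
eef_rot: [0.976, 0.22, -0.0, 0.0]
contact_force: [1.3, 0.1, -0.3]
width: 0.508
grasp_force: 61.3
```

Call:
jog_arm(steps=[[[0, 0, 0.04, 0, 0, 0, 38], [0, 0, 0.04, 0, 0, 0, 38], [0, 0, 0.04, 0, 0, 0, 38], [0, 0, 0.04, 0, 0, 0, 38], [0, 0, 0.04, 0, 0, 0, 38], [0, 0, 0, 0, 0, 0, 38], [0, 0, 0, 0, 0, 0, 38]]])

```text
t: 21.25
tcp_pos: [330.5, 293.8, 289.3]
eef_rot: [0.976, 0.22, -0.0, 0.0]
contact_force: [-0.3, -0.5, -0.4]
width: 0.508
grasp_force: 61.3
```

Call:
jog_arm(steps=[[[0, 0, 0.02, 0, 0, 0, 38], [0, 0, 0.02, 0, 0, 0, 38], [0, 0, 0.02, 0, 0, 0, 38], [0, 0, 0.02, 0, 0, 0, 38], [0, 0, 0.02, 0, 0, 0, 38], [0, 0, 0, 0, 0, 0, 38], [0, 0, 0, 0, 0, 0, 38]]])

```text
t: 21.95
tcp_pos: [330.5, 293.8, 286.3]
eef_rot: [0.976, 0.22, -0.0, 0.0]
contact_force: [0.8, -0.6, -0.2]
width: 0.506
grasp_force: 61.3
```

Call:
jog_arm(steps=[[[0, 0, 0.01, 0, 0, 0, 38], [0, 0, 0.01, 0, 0, 0, 38], [0, 0, 0.01, 0, 0, 0, 38], [0, 0, 0.01, 0, 0, 0, 38], [0, 0, 0, 0, 0, 0, 38], [0, 0, 0, 0, 0, 0, 38]]])

```text
t: 22.55
tcp_pos: [330.5, 293.8, 285.1]
eef_rot: [0.976, 0.22, -0.0, 0.0]
contact_force: [0.8, 0.1, -0.7]
width: 0.505
grasp_force: 61.3
```

Call:
jog_arm(steps=[[[0, 0, 0.01, 0, 0, 0, 38], [0, 0, 0.01, 0, 0, 0, 38], [0, 0, 0, 0, 0, 0, 38], [0, 0, 0, 0, 0, 0, 38]]])

```text
t: 22.95
tcp_pos: [330.5, 293.8, 284.6]
eef_rot: [0.976, 0.22, -0.0, -0.0]
contact_force: [-0.8, 0.6, -0.4]
width: 0.503
grasp_force: 61.3
```

Call:
jog_arm(steps=[[[0, 0, 0.01, 0, 0, 0, 38], [0, 0, 0.01, 0, 0, 0, 38], [0, 0, 0, 0, 0, 0, 38], [0, 0, 0, 0, 0, 0, 38]]])

```text
t: 23.35
tcp_pos: [330.5, 293.8, 284.0]
eef_rot: [0.976, 0.22, -0.0, 0.0]
contact_force: [0.2, -0.1, -0.1]
width: 0.504
grasp_force: 61.3
```

Call:
jog_arm(steps=[[[0, 0, 0.01, 0, 0, 0, 38], [0, 0, 0.01, 0, 0, 0, 38], [0, 0, 0, 0, 0, 0, 38], [0, 0, 0, 0, 0, 0, 38]]])

```text
t: 23.75
tcp_pos: [330.5, 293.8, 283.3]
eef_rot: [0.976, 0.22, -0.0, 0.0]
contact_force: [0.3, 0.4, -0.7]
width: 0.507
grasp_force: 61.3
```

Call:
jog_arm(steps=[[[0, 0, 0.01, 0, 0, 0, 38], [0, 0, 0.01, 0, 0, 0, 38], [0, 0, 0, 0, 0, 0, 38], [0, 0, 0, 0, 0, 0, 38]]])

```text
t: 24.15
tcp_pos: [330.5, 293.8, 282.8]
eef_rot: [0.976, 0.22, 0.0, -0.0]
contact_force: [0.6, -0.9, -1.6]
width: 0.509
grasp_force: 61.3
```

Call:
jog_arm(steps=[[[0, 0, 0.01, 0, 0, 0, 38], [0, 0, 0.01, 0, 0, 0, 38], [0, 0, 0, 0, 0, 0, 38], [0, 0, 0, 0, 0, 0, 38]]])

```text
t: 24.55
tcp_pos: [330.5, 293.8, 282.7]
eef_rot: [0.976, 0.22, 0.0, 0.0]
contact_force: [-0.7, -0.1, 4.6]
width: 0.508
grasp_force: 62.0
```

Seated: 5 N at a rim height of about 48 mm. I'll release now.

Call:
jog_arm(steps=[[[0, 0, 0, 0, 0, 0, 38], [0, 0, 0, 0, 0, 0, 38], [0, 0, 0, 0, 0, 0, 50], [0, 0, 0, 0, 0, 0, 60], [0, 0, 0, 0, 0, 0, 70], [0, 0, 0, 0, 0, 0, 85], [0, 0, 0, 0, 0, 0, 85], [0, 0, 0, 0, 0, 0, 85], [0, 0, 0, 0, 0, 0, 85]]], grip_force=20)

```text
t: 25.45
tcp_pos: [330.5, 293.8, 282.1]
eef_rot: [0.976, 0.22, -0.0, 0.0]
contact_force: [-0.2, 0.0, 0.0]
width: 0.999
grasp_force: 0.0
```

Call:
jog_arm(steps=[[[0, 0, -0.1, 0, 0, 0, 85], [0, 0, -0.3, 0, 0, 0, 85], [0, 0, -0.6, 0, 0, 0, 85], [0, 0, -1, 0, 0, 0, 85], [0, 0, -1, 0, 0, 0, 85], [0, 0, -1, 0, 0, 0, 85], [0, 0, -1, 0, 0, 0, 85], [0, 0, 0, 0, 0, 0, 85], [0, 0, 0, 0, 0, 0, 85], [0, 0, 0, 0, 0, 0, 85]]])

```text
t: 26.45
tcp_pos: [329.9, 293.5, 431.5]
eef_rot: [0.976, 0.22, -0.001, 0.0]
contact_force: [0.1, -0.0, -0.3]
width: 0.998
grasp_force: 0.0
```

Run:
```python
from h import *
st=status.read_state(); w=read_camera("wrist"); print(st["t"],st["tcp_pos"],st["contact_force"],st["width"])
c=cam("wrist",st); print(proj(c,[331,294,133]),proj(c,[331,294,0]),proj(c,[331+22.5*.431,294-22.5*.902,133]))
save(w,"w6.png")
```

```text
26.45 [329.94959946 293.47858306 431.50974979] [ 0.08663527 -0.00757701 -0.32972485] 0.9978255422854132
[256.02573608 182.11431545] [255.84488549 152.0988505 ] [280.81153879 182.03679321]
```

View pics/w6.png

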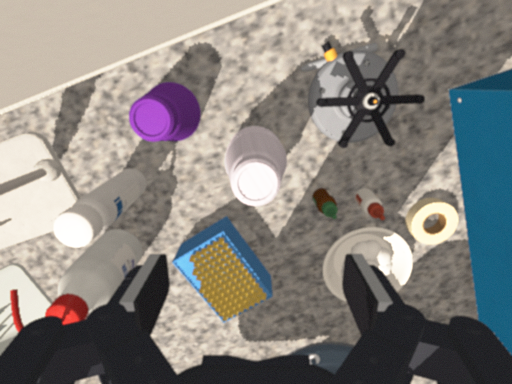

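The picture shows the stack upright, with its foot at (256,181). The prediction for a fully nested cup was (256,182), so it is home and released. I'm handing in.

```bash
python3 -c "
from cell import close_job
print(close_job())"
```

```text
the job is handed in; nothing more can be done
None
```

I pressed the cup on the star at 12–13 N for about 3.4 s, nested it on the clean stack with about 5 N of contact, released it and handed the job in at 26.5 s; the judge returned no result, but the last picture shows the stack upright.

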